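Prop a tipped column rack on its kickstand and hold it upright

ROBOT

A 6-joint arm with a two-finger parallel gripper is mounted at the origin on the work surface. World frame = base frame: x ahead of the robot, y to its left, z up, the work surface at z = 0. Lengths are in mm, angles in rad, forces in N, time in s.
With the tool pointing down it reaches from about 275 to 1000 mm from the base axis. Payload 8.4 kg.
Tool frame: the origin (TCP) lies on the centre line of the jaws, within the pads' length; the fingertips stand 22 mm ahead of it and the grasp point (between the pads) lies 3 mm ahead of it; z points along the fingers, y is the direction in which the jaws open and shut (so a half turn about z gives the same grasp; the last joint's range is limited). The gripper opens to 85 mm and grips with 20 to 120 N. Pads are 22 mm wide; open, the fingers measure 114 mm over their backs; the gripper's body (76 mm by 85 mm) begins 54 mm behind the grasp point. The pads swing forward as they close: fully open they stand 13 mm farther back than shut.
Start: joints at [1.15, 0.353, 1.633, -0, 1.155, -0.002], TCP at [254.164, 570.989, 253.281] pointing down, gripper open.
Joint ranges: [-2.63, 2.63], [-0.92, 2.1], [0.06, 2.66], [-1.3, 4.44], [0, 2.69], [-3.02, 3.02]. Speed limits (rad/s): [2.22, 2.22, 2.79, 3.14, 3.14, 3.14].

INTERFACE

Orientations are given as [roll, pitch, yaw] about the fixed x, y, z axes, in that order (R = Rz(yaw) Ry(pitch) Rx(roll)).
In Python, from rig import r gives the robot as it stands.
- The arm moves only by the tool carry_out, never from a script. Its argument "rows" is text: rows parted by semicolons, each of 5 numbers parted by spaces: the opening, from 0 (shut) to 1 (fully open), then the shift along the tool's x, y, z in units of 30 mm (1.0 is 30 mm), then the turn about the tool's z in units of 8 degrees (1.0 is 8 degrees). A call has 1 to 12 rows; each row shifts and turns the commanded pose from where the row before left it, along the tool's axes as they then stand; what a row does not reach is not made up. A row lasts 1/8 s, in which the tool goes at most 62.5 mm and 10.7 degrees, less where a joint would pass 70% of its speed; a pose out of reach is approached as far as the arm can. A call is refused whole if a number of a shift passes 1 or a number of a turn 1, either way. A call with a gripper value outside its range is refused whole. The fingers move at their own pace and stop on an object; "newtons" is the grip in N (left out, the last holds). Time passes only in rows, so rows that do not move let the fingers close. It gives the time, the measured TCP pose, the force and the opening at its end, in the units of the state.
- r.sense(): the state, without advancing time (a new reading comes with each control period).
- r.grab_frame(name): name is "scene" or "top"; returns the picture (480x640x3 uint8, blue, green, red); there is no depth.
- r.get_calibration(name): a dict with "intrinsics" (3x3 intrinsics, pixels), "k1" (the pictures are not rectified: a ray, as slopes to the right and down, at radius r is drawn at 1 + k1 r^2 times it, then the intrinsics apply), "position" and "rotation" of the camera in the world. Camera axes: x right, y up, looking along -z (the intrinsics and any distortion apply to the point x, -y, -z); pixel columns grow to the right and rows downward; lengths in mm; the calibration is good to about 2 mm. A picture is of the moment at which its call begins. get_calibration takes no time and is no camera call.
- r.sign_off(): hands the job in, once; it reports no verdict.
The state is a dict: "clock": time; "qpos": joint angles; "qvel": joint speeds; "joint_efforts": joint torques, N m; "eef_pos": TCP position; "tcp_rot": TCP orientation; "contact_force": force on the tool from outside, world axes, zero at the start; "wrist_torque": the same for the moment, N m; "opening": opening from 0.0 (shut) to 1.0 (fully open).
Only numpy, scipy, OpenCV 4.12 (cv2) and the standard library are available. Lean on these libraries where they do the work, as an engineer would, in place of code of your own. Each camera call takes 0.05 s, during which the arm holds its last target.

TASK

The chromatography column rack on the bench is tipped back on its stops with its kickstand folded up. Flip the kickstand down past its springy centre until it snaps fully home, and only then raise the rack by its round top bar until it is upright and the kickstand's rubber foot stands on the base plate. Finish while still holding the bar like that (do not let go: it would tip back again), and leave the other things on the bench where they are.

Things in the scene. Friction and masses are not known exactly. Their poses are not given: they have to be found in the camera images.
- stand_base: The stand's base, fixed to the bench: grey plate 230 mm along its x (-130 to +100 mm) by 250 mm along y, 12 mm thick; origin on the bench under the rack's hinge line, z up. +x points roughly away from the robot (kickstand on the -x side). Two dark posts at x +62, y +-92 mm, 104 mm high, stop the rack tipped towards +x. Ears at y +-109 mm rise to 48 mm.
- rack (a joint): Tip of the rack about the hinge line: 0 upright, positive tipped towards the base's +x. Starts at the stops, about 0.42 rad, and falls back there unless held (2 to 4 N at the bar). With the kickstand home the foot meets the plate at 0; pull 2 to 4 mm farther at the bar to make it bear. With the kickstand folded nothing stops it at upright (range to -0.45).
- rack_hinge (a point): Middle of the rack's hinge line, 30 mm above the bench over the base's origin. Axes of the rack: y along the hinge line (the base's y), z up along the rack, x square to it; they tip with the rack.
- panel_top (a point): Middle of the top edge of the rack's 4 mm thick panel, 165 mm from the hinge line. Aluminium rack: 200 mm wide along y, posts 16 mm square at y +-92 mm that reach 254 mm from the hinge; three steel columns 150 mm long on its +x face.
- grip_bar: The rack's top bar, plain round steel 16 mm thick, 168 mm free length between the posts, along the base's y axis; origin at its centre, 240 mm from the hinge line in the rack's plane; 67 mm free between it and the panel below. The round bar can turn between the fingers as the rack tips.
- kickstand (a joint): Swing of the kickstand about its hub: 0 folded (pointing to the rack's +y and 15 degrees up), turning downwards to 2.007 home (10 degrees past straight down, at a stop). A spring drives it back to 0 below about 0.55 rad and snaps it home by itself beyond about 0.9 rad; it takes 1 to 3 N at mid-leg. The leg is a straight steel rod 12 mm thick.
- hub (a point): Centre of the kickstand's hub, on its turning axis, which is the rack's x axis; in the rack's axes from the hinge: x -32, y -30, z +115 mm. Hub 34 mm across, on the -x face of the panel.
- leg_foot: Rubber ball foot, 18 mm across, on the kickstand's end; origin at its centre, 126 mm from the hub's turning axis and 55 mm farther to the rack's -x side than the hub: the leg runs straight from hub to foot and splays outwards equally all round its swing. Standing on the plate its centre is 21 mm above the bench.
- amber_bottle: Bystander: brown bottle 86 mm across, 190 mm high; origin under its centre.
- small_bottle: Bystander: brown bottle 60 mm across, 130 mm high; origin under its centre.
- beaker: Bystander: glass beaker 68 mm across, 90 mm high; origin under its centre.
- wrench: Bystander: steel wrench 140 mm long, lying flat along its x axis; origin under its middle.
- vial_tray: Bystander: white divided tray 90 x 110 x 35 mm; origin under its centre.
- end_nut: Bystander: loose steel nut, a cylinder 22 mm across and 20 mm high, standing on the base plate near its -x, -y corner; origin under its centre.
- wash_jar: Bystander: glass jar 64 mm across, 70 mm high; origin under its centre.

How it is judged:
By the outcome, as a careful person would: the job done as asked, in the order asked, and still so for the second after the job is handed in, while the arm keeps its last pose, push and grip.
It also fails if it takes over 48 s, if anything falls off the work surface, if the arm or the gripper's body presses on something with over 40 N, if the wrist force passes 120 N, or if a joint passes its speed limit or range.

## Working session

There is one attempt and no reset: what is moved stays moved. The work goes in short steps, Python scripts to look and compute and a tool call to move; the robot and the scene stay as the last step left them, time stands still between calls to the robot, and variables do not carry over. Pictures are saved under pics/ and viewed, and the job is handed in when it is done.

Besides the shell and the picture viewer there is one more tool, called after "Call:" as a command line: name --argument value ..., lists and objects as JSON in quotes. carry_out: Moves the arm, as the interface text tells. Its arguments: {"type":"object","properties":{"rows":{"type":"string"},"newtons":{"type":"number"}},"required":["rows"]}

```bash
ls; mkdir -p pics
python3 - <<'E'
from rig import r
import cv2
print(r.sense())
for n in("scene","top"):
    cv2.imwrite(f"pics/{n}0.png",r.grab_frame(n)); print(r.get_calibration(n))
E
```

```text
pics
{'clock': 0.0, 'qpos': array([ 1.14959728e+00,  3.53691391e-01,  1.63416012e+00,  4.59223144e-05,
        1.15516224e+00, -2.43059282e-03]), 'qvel': array([-1.33416976e-03,  1.11902141e-03,  1.08365920e-03, -1.17586037e-03,
       -9.07563240e-06, -2.25815941e-04]), 'joint_efforts': array([-1.86406913e-03, -6.05262780e+01, -3.42055249e+01, -3.80608867e-05,
        9.53369978e-03, -3.77385027e-05]), 'eef_pos': array([253.96836028, 570.58087013, 252.52351871]), 'tcp_rot': array([-3.14017166e+00, -4.54401155e-05,  2.72280560e+00]), 'contact_force': array([ 0.2883966 , -0.60082596, -0.17897692]), 'wrist_torque': array([-0.05653692, -0.03019538, -0.04651872]), 'opening': 0.9997218910092517}
{'intrinsics': array([[587.26713589,   0.        , 322.95480008],
       [  0.        , 587.26713589, 240.77042569],
       [  0.        ,   0.        ,   1.        ]]), 'k1': -0.15292975014964902, 'position': array([1282.59948675, -804.18997149, 1127.28058774]), 'rotation': array([0.85474748, 0.02161978, 0.6878073 ])}
{'intrinsics': array([[484.58040168,   0.        , 321.48023243],
       [  0.        , 484.58040168, 240.90472705],
       [  0.        ,   0.        ,   1.        ]]), 'k1': -0.12866302661082232, 'position': array([ 425.72793816,    7.52179894, 1622.67970646]), 'rotation': array([ 0.08222479, -0.0043528 , -1.5812896 ])}
```

View pics/scene0.png

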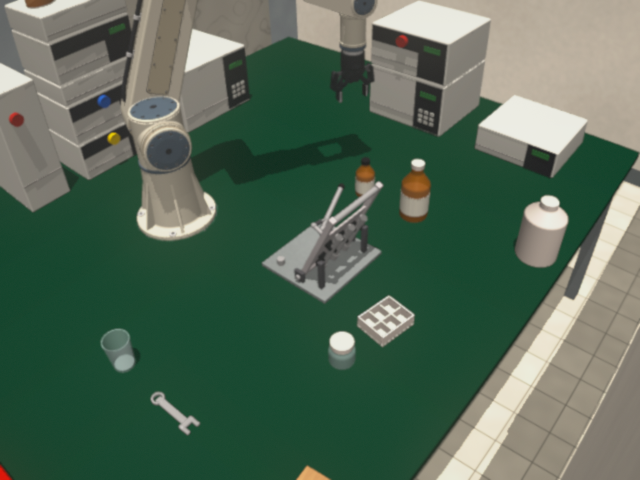

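View pics/top0.png

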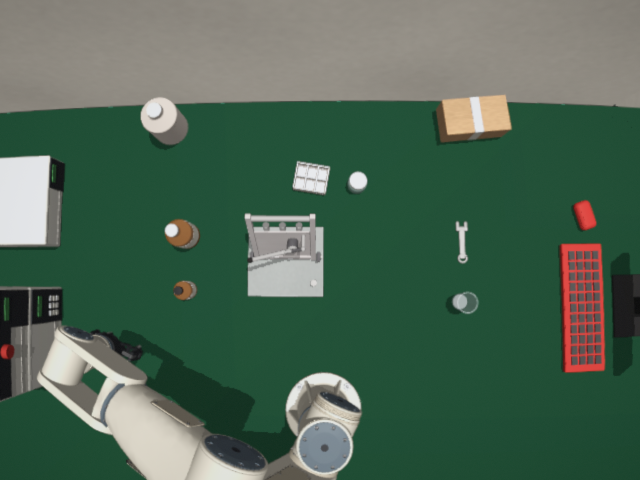

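The top view shows the rack tipped away (+x, up in the picture) with its bar near (281,217). The hub is near (292,244), the foot near (250,262), and the nut at (313,284).

```bash
cat > h.py <<'E'
import numpy as np, cv2
from scipy.spatial.transform import Rotation as Ro
from rig import r
class Cam:
    def __init__(s,n):
        c=r.get_calibration(n); s.K=c['intrinsics'];s.k=c['k1'];s.p=np.array(c['position']);s.R=Ro.from_euler('xyz',c['rotation']).as_matrix()
        s.d=np.array([s.k,0,0,0,0.])
    def proj(s,P):
        P=np.atleast_2d(P); q=(P-s.p)@s.R; q=q*[1,-1,-1]; x=q[:,:2]/q[:,2:]
        x=x*(1+s.k*(x**2).sum(1,keepdims=True)); return x*[s.K[0,0],s.K[1,1]]+s.K[:2,2]
    def ray(s,uv):
        x=cv2.undistortPoints(np.array(uv,float).reshape(-1,1,2),s.K,s.d)[:,0]
        d=np.c_[x[:,0],-x[:,1],-np.ones(len(x))]@s.R.T; return d/np.linalg.norm(d,axis=1,keepdims=True)
    def onz(s,uv,z):
        d=s.ray(uv); return s.p+d*((z-s.p[2])/d[:,2])[:,None]
def tri(c1,u1,c2,u2):
    d1=c1.ray(u1)[0];d2=c2.ray(u2)[0]
    t=np.linalg.lstsq(np.c_[d1,-d2],c2.p-c1.p,rcond=None)[0]
    a=c1.p+t[0]*d1;b=c2.p+t[1]*d2; return (a+b)/2,np.linalg.norm(a-b)
S=Cam('scene');T=Cam('top')
def crop(n,name,x0,y0,w,h,k):
    im=r.grab_frame(n); cv2.imwrite(f'pics/{name}_raw.png',im)
    cv2.imwrite(f'pics/{name}.png',cv2.resize(im[y0:y0+h,x0:x0+w],None,fx=k,fy=k,interpolation=cv2.INTER_CUBIC))
E
python3 - <<'E'
from h import *
im=cv2.imread('pics/scene0.png');cv2.imwrite('pics/s0c.png',cv2.resize(im[170:310,250:400],None,fx=4,fy=4,interpolation=cv2.INTER_CUBIC))
im=cv2.imread('pics/top0.png');cv2.imwrite('pics/t0c.png',cv2.resize(im[200:305,230:340],None,fx=5,fy=5,interpolation=cv2.INTER_CUBIC))
print(T.proj([[0,0,0],[254,571,253]]),S.proj([[0,0,0],[254,571,253]]))
E
```

```text
[[322.96453753 408.90438487]
 [123.30399614 341.92117329]] [[178.03674268 213.98488269]
 [353.21803728  95.03720997]]
```

View pics/s0c.png

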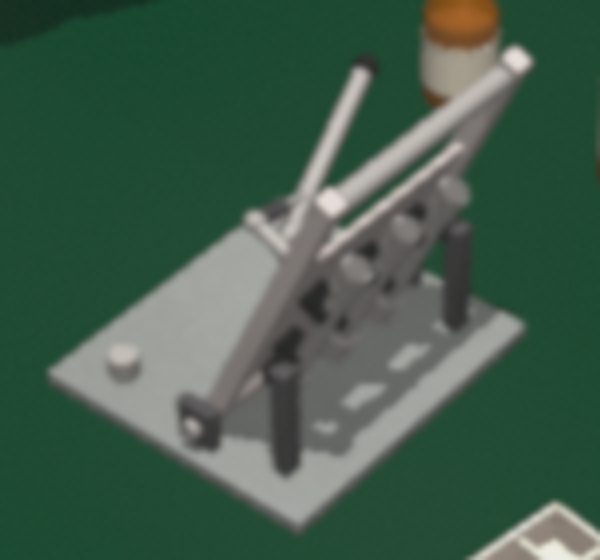

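View pics/t0c.png

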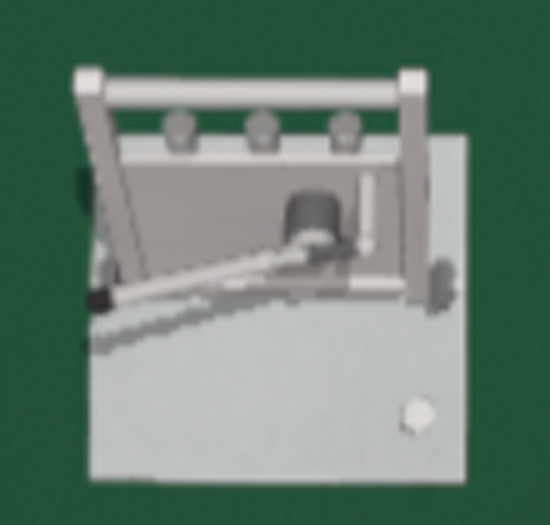

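```bash
cat > fit.py <<'E'
from h import *
t=lambda u,v:(230+u/5,200+v/5)
s=lambda u,v:(250+u/4,170+v/4)
print('top corners');print(T.onz([t(90,480),t(466,482),t(466,135)],12).round(1))
print('scene corners');print(S.onz([s(50,373),s(298,522),s(525,325)],12).round(1))
# bar ends / foot two views
for n,a,b in [('bar +y',t(88,82),s(517,58)),('bar -y',t(413,82),s(330,202)),('foot',t(100,299),s(367,66)),]:
    print(n,*tri(T,a,S,b))
print('nut',T.onz([t(418,414)],32),S.onz([s(124,352)],32))
E
python3 fit.py
```

```text
top corners
[[377.5 244.8  12. ]
 [374.   -4.6  12. ]
 [605.   -7.1  12. ]]
scene corners
[[377.8  -6.3  12. ]
 [603.1  -8.9  12. ]
 [608.9 237.8  12. ]]
bar +y [609.84741076 209.48979283 259.92592325] 0.2687032883164945
bar -y [607.38219493  24.36442713 260.0724186 ] 1.3950894785244405
foot [488.88636604 210.77946098 199.57407054] 1.0051279961131072
nut [[419.39970913  26.46117314  32.        ]] [[419.6828463   26.41241066  32.        ]]
```

Call:
carry_out --rows "0 0 0 -0.2 0.93;0 0 0 -0.2 0.93;0 0 0 -0.2 0.93;0 0 0 -0.2 0.93;0 0 0 -0.2 0.93;0 0 0 -0.2 0.93;0 0 0 -0.2 0.93;0 0 0 -0.2 0.93;0 0 0 -0.2 0.93;0 0 0 0 0" --newtons 30

```text
clock: 1.35
eef_pos: [254.2, 571.0, 307.4]
tcp_rot: [3.141, -0.0, 1.555]
contact_force: [-0.2, -0.9, -0.1]
opening: -0.001
```

Call:
carry_out --rows "0 -0.93 0.575 0 0;0 -0.93 0.575 0 0;0 -0.93 0.575 0 0;0 -0.93 0.575 0 0;0 -0.93 0.575 0 0;0 -0.93 0.575 0 0;0 -0.93 0.575 0 0;0 -0.93 0.575 0 0;0 -0.93 0.575 0 0;0 -0.93 0.575 0 0;0 -0.93 0.575 0 0;0 -0.93 0.575 0 0"

```text
clock: 2.85
eef_pos: [455.8, 231.7, 306.8]
tcp_rot: [-3.141, 0.0, 1.558]
contact_force: [-0.4, 0.8, -0.2]
opening: -0.001
```

Call:
carry_out --rows "0 -0.93 0.575 0 0;0 -0.93 0.575 0 0;0 -0.93 0.575 0 0;0 0 0 0 0"

```text
clock: 3.35
eef_pos: [506.5, 146.7, 306.8]
tcp_rot: [-3.141, 0.001, 1.555]
contact_force: [-0.1, 0.4, 0.1]
opening: -0.002
```

Call:
carry_out --rows "0 0 0 0.7 0;0 0 0 0.7 0;0 0 0 0.7 0;0 0 0 0.7 0;0 0 0 0.2 0;0 0 0 0 0"

```text
clock: 4.1
eef_pos: [505.6, 148.6, 217.2]
tcp_rot: [-3.141, 0.0, 1.555]
contact_force: [0.8, 0.1, 0.4]
opening: 0.0
```

Run:
```python
from h import *
crop('scene','s1',250,90,160,220,3); crop('top','t1',220,190,130,120,5)
print(r.sense()['eef_pos'])
```

```text
[506.27507633 148.57938474 218.04513302]
```

View pics/s1.png

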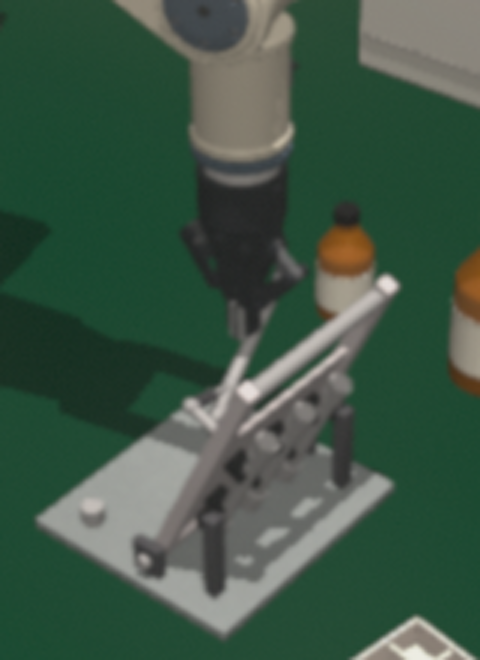

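View pics/t1.png

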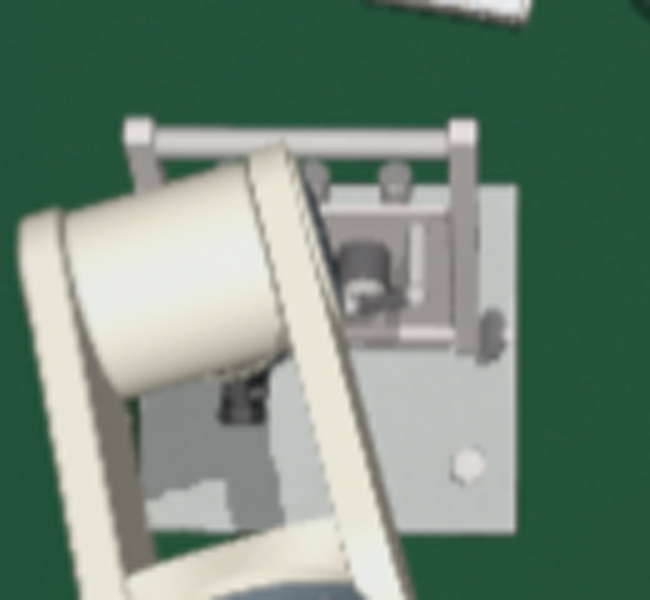

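Call:
carry_out --rows "0 0 -0.09 0.25 0;0 0 -0.11 0.25 0;0 0 -0.11 0.25 0;0 0 -0.11 0.25 0;0 0 -0.11 0.25 0;0 0 0 0 0"

```text
clock: 4.95
eef_pos: [489.1, 148.3, 178.9]
tcp_rot: [-3.14, 0.001, 1.554]
contact_force: [-0.2, -0.8, 0.2]
opening: 0.003
```

Run:
```python
from h import *
crop('scene','s2',250,90,160,220,3)
print(r.sense())
```

```text
{'clock': 5.0, 'qpos': array([ 2.91342120e-01,  2.67424849e-01,  1.94262025e+00, -1.36653014e-04,
        9.32651785e-01,  3.08006172e-01]), 'qvel': array([-0.00247551, -0.0063249 , -0.012319  ,  0.00190412,  0.00235687,
       -0.00027733]), 'joint_efforts': array([ 5.76540688e-02, -4.84938526e+01, -2.84350276e+01,  5.36283507e-03,
       -8.82886676e-02,  7.95502332e-03]), 'eef_pos': array([489.58408636, 148.34327556, 179.36222942]), 'tcp_rot': array([-3.14057364e+00,  4.39266691e-04,  1.55421396e+00]), 'contact_force': array([-1.15667383, -0.01848435,  0.43489941]), 'wrist_torque': array([-0.01881625,  0.02717132,  0.03454904]), 'opening': 0.001247208997399167}
```

View pics/s2.png

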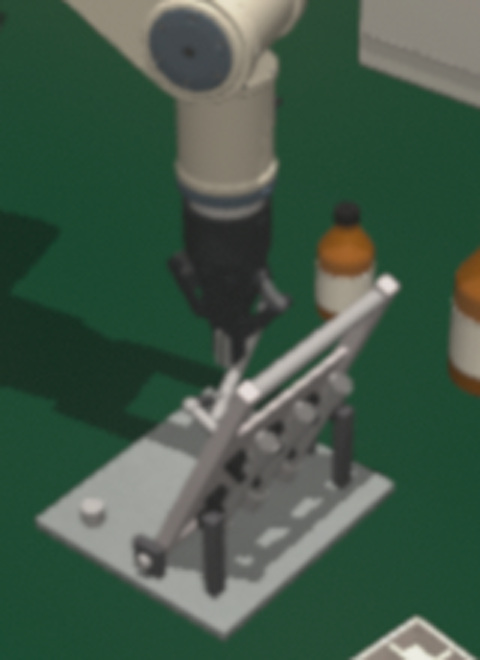

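```bash
cat >> h.py <<'E'
O=np.array([506.3,118.5,0]);YAW=-.0135
def rack(p,th=.42):
    p=np.atleast_2d(p); x=p[:,0]*np.cos(th)+p[:,2]*np.sin(th); z=30-p[:,0]*np.sin(th)+p[:,2]*np.cos(th)
    q=np.c_[x,p[:,1],z]; return O+q@Ro.from_euler('z',YAW).as_matrix().T
def leg(q,rr,th=.42):
    a=np.radians(15)-q; rr=np.atleast_1d(rr)
    return rack(np.c_[-32-55*rr/126,-30+rr*np.cos(a),115+rr*np.sin(a)],th)
E
python3 - <<'E'
from h import *
for q in(0,.3,.6):
    print(q,leg(q,[40,80,126]).round(0).tolist(),((S.proj(leg(q,[20,60,90,126]))-[250,90])*3).round().tolist())
p=r.sense()['eef_pos']; print(((S.proj([p-[0,0,22],p])-[250,90])*3).round())
E
```

```text
0 [[512.0, 127.0, 165.0], [501.0, 166.0, 181.0], [488.0, 210.0, 200.0]] [[229.0, 397.0], [247.0, 355.0], [260.0, 325.0], [275.0, 289.0]]
0.3 [[508.0, 128.0, 154.0], [492.0, 169.0, 160.0], [473.0, 215.0, 166.0]] [[228.0, 400.0], [242.0, 365.0], [253.0, 340.0], [265.0, 311.0]]
0.6 [[503.0, 126.0, 143.0], [482.0, 164.0, 138.0], [458.0, 208.0, 132.0]] [[225.0, 404.0], [234.0, 378.0], [240.0, 359.0], [248.0, 338.0]]
[[233. 361.]
 [233. 341.]]
```

Run:
```python
from h import *
im=cv2.imread('pics/s2_raw.png');cv2.imwrite('pics/s2z.png',cv2.resize(im[175:240,300:370],None,fx=9,fy=9,interpolation=cv2.INTER_CUBIC))
for q in(0,.3,.45,.6,.75):print(q,((S.proj(leg(q,[20,60,90,126]))-[300,175])*9).round().tolist())
```

```text
0 [[238.0, 425.0], [291.0, 300.0], [329.0, 209.0], [375.0, 101.0]]
0.3 [[233.0, 435.0], [277.0, 331.0], [308.0, 256.0], [345.0, 168.0]]
0.45 [[230.0, 441.0], [265.0, 349.0], [291.0, 283.0], [322.0, 206.0]]
0.6 [[225.0, 448.0], [252.0, 369.0], [271.0, 313.0], [293.0, 248.0]]
0.75 [[220.0, 455.0], [236.0, 390.0], [248.0, 344.0], [261.0, 291.0]]
```

View pics/s2z.png

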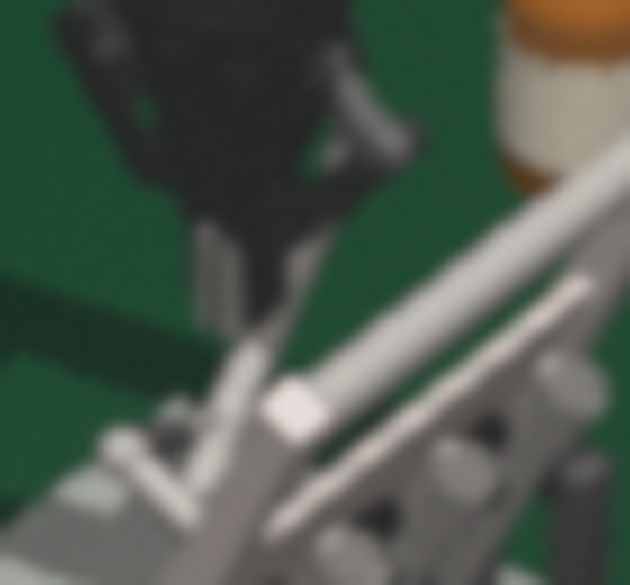

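Call:
carry_out --rows "0 0 -0.11 0.25 0;0 0 -0.11 0.25 0;0 0 -0.11 0.25 0;0 0 -0.11 0.25 0;0 0 -0.11 0.25 0;0 0 -0.11 0.25 0;0 0 0 0 0;0 0 0 0 0"

```text
clock: 6.0
eef_pos: [470.4, 148.9, 134.9]
tcp_rot: [3.141, -0.0, 1.554]
contact_force: [-0.1, 0.1, 0.4]
opening: 0.0
```

Run:
```python
from h import *
crop('scene','s3',290,170,80,90,6); print(r.sense()['contact_force'])
for q in(.75,1,2.007):print(q,((S.proj(leg(q,[20,60,90,126]))-[290,170])*6).round().tolist())
```

```text
[-0.85032873 -0.11114777  0.10411753]
0.75 [[206.0, 333.0], [217.0, 290.0], [225.0, 260.0], [234.0, 224.0]]
1 [[199.0, 341.0], [197.0, 315.0], [195.0, 295.0], [193.0, 273.0]]
2.007 [[168.0, 370.0], [106.0, 398.0], [60.0, 419.0], [7.0, 443.0]]
```

View pics/s3.png

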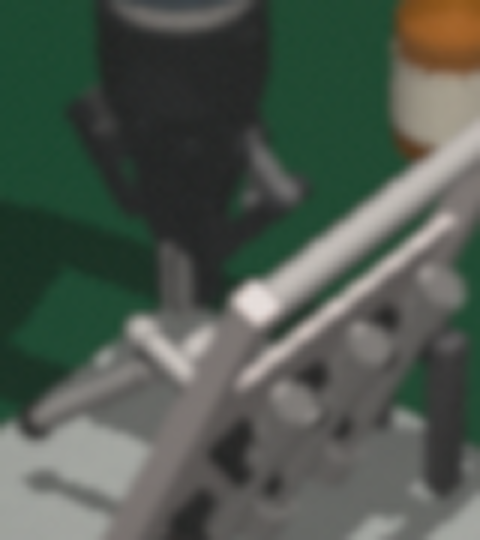

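Call:
carry_out --rows "0 0 0 -0.9 0;0 0 0 -0.9 0;0.5 0 0 -0.9 0;1 0 0 -0.9 0;1 0 0 -0.9 0;1 0 0 -0.9 0;1 0 0 -0.9 0;1 0 0 0 0"

```text
clock: 7.05
eef_pos: [471.3, 149.1, 326.0]
tcp_rot: [3.137, -0.001, 1.554]
contact_force: [-0.5, -0.2, 0.2]
opening: 1.003
```

Run:
```python
from h import *
crop('scene','s4',250,170,150,140,4);crop('top','t4',230,200,110,105,5)
for q in(1.7,1.85,2.007):print(q,leg(q,126).round(),((S.proj(leg(q,[20,60,126]))-[250,170])*4).round().tolist(),((T.proj(leg(q,[20,60,126]))-[230,200])*5).round().tolist())
```

```text
1.7 [[423. 106.  56.]] [[278.0, 242.0], [248.0, 252.0], [202.0, 267.0]] [[310.0, 272.0], [303.0, 326.0], [294.0, 410.0]]
1.85 [[422.  87.  55.]] [[275.0, 244.0], [239.0, 259.0], [183.0, 282.0]] [[315.0, 272.0], [318.0, 326.0], [323.0, 411.0]]
2.007 [[422.  68.  57.]] [[272.0, 247.0], [230.0, 265.0], [165.0, 295.0]] [[320.0, 272.0], [333.0, 326.0], [353.0, 410.0]]
```

View pics/s4.png

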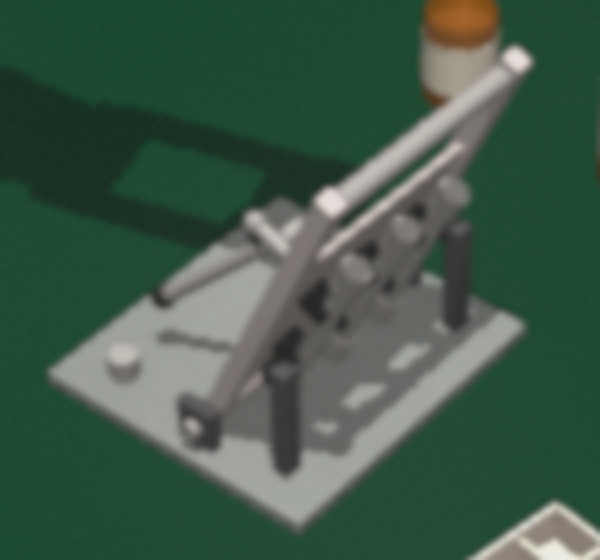

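View pics/t4.png

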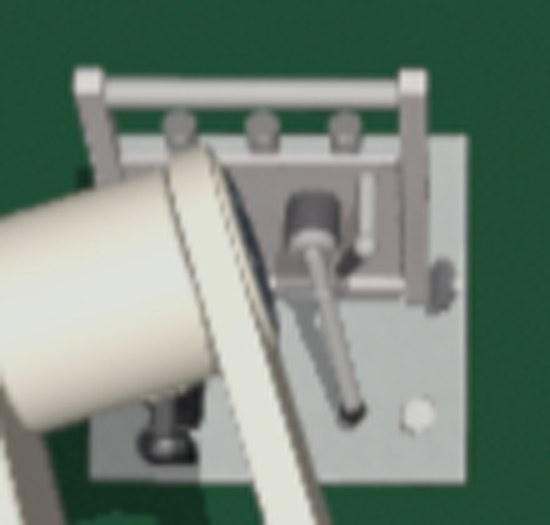

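Run:
```python
from h import *
b=rack([[0,0,240]])[0];print(b,(T.proj([b])-[230,200])*5,(S.proj([b])-[250,170])*4)
print(T.onz([(230+262/5,200+93/5)],b[2]), tri(T,(230+252/5,200+93/5),S,(250+424/4,170+130/4)))
e=r.sense()['eef_pos'];d=b-e;c,s=np.cos(1.554),np.sin(1.554)
print(e,d,'tool',(d[0]*c+d[1]*s)/30,(d[0]*s-d[1]*c)/30)
```

```text
[604.15359115 117.17889626 249.14134567] [[251.79098345  92.71541674]] [[421.93349975 138.30666443]]
[[603.92587589 111.33742645 249.14134567]] (array([604.0667265 , 117.36879054, 255.13379555]), np.float64(2.3001258912472533))
[470.06954479 148.74814758 323.51604238] [134.08404636 -31.56925132 -74.3746967 ] tool -0.9770928250824592 4.486511855580754
```

Call:
carry_out --rows "1 -0.16 0.75 0 0;1 -0.16 0.75 0 0;1 -0.16 0.75 0 0;1 -0.16 0.75 0 0;1 -0.16 0.75 0 0;1 -0.16 0.74 0 0;1 0 0 0.4 0;1 0 0 0.5 0;1 0 0 0.5 0;1 0 0 0.5 0;1 0 0 0.4 0;1 0 0 0 0"

```text
clock: 8.65
eef_pos: [603.8, 117.7, 253.6]
tcp_rot: [-3.14, 0.0, 1.554]
contact_force: [-0.1, -0.4, 0.7]
opening: 1.0
```

Run:
```python
from h import *
crop('scene','s5',250,90,160,220,3)
print(r.sense()['eef_pos'],r.sense()['contact_force'])
```

```text
[604.28106387 117.82863179 254.48579534] [ 0.11456805 -0.10385219 -1.04332412]
```

View pics/s5.png

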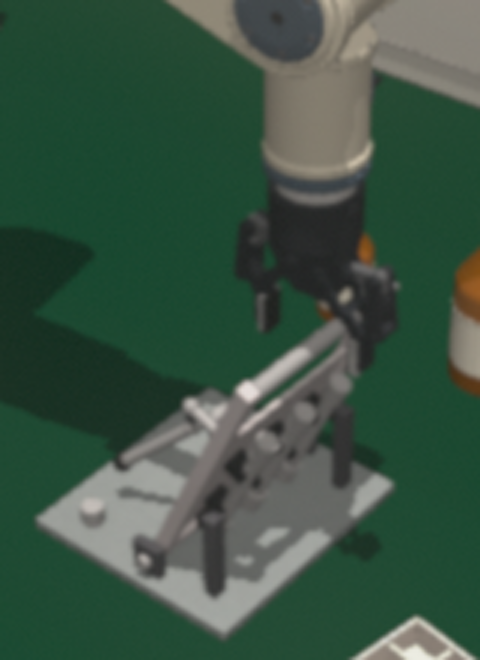

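Call:
carry_out --rows "0.5 0 0 0.1 0;0.3 0 0 0 0;0.1 0 0 0 0;0 0 0 0 0;0 0 0 0 0;0 0 0 0 0;0 0 0 0 0;0 0 0 0 0" --newtons 40

```text
clock: 9.7
eef_pos: [604.7, 117.8, 252.1]
tcp_rot: [3.141, -0.0, 1.554]
contact_force: [1.9, 0.3, 2.1]
opening: 0.17
```

Run:
```python
from h import *
s=r.sense();print(s['eef_pos'],s['contact_force'],s['opening']*85)
th=np.linspace(.42,-.013,23)
b=rack([0,0,240],.42)[0]
for t in th: print(round(t,3),((rack([0,0,240],t)[0]-b)[[0,2]]).round(1))
```

```text
[604.7344187  117.7794295  252.05568455] [1.85464576 0.2927599  2.07304183] 14.455428894294311
0.42 [0. 0.]
0.4 [-4.3  1.9]
0.381 [-8.7  3.7]
0.361 [-13.1   5.4]
0.341 [-17.5   7. ]
0.322 [-22.    8.6]
0.302 [-26.5  10. ]
0.282 [-31.   11.4]
0.263 [-35.6  12.6]
0.243 [-40.1  13.8]
0.223 [-44.7  14.9]
0.204 [-49.4  15.9]
0.184 [-54.   16.8]
0.164 [-58.6  17.6]
0.144 [-63.3  18.4]
0.125 [-68.  19.]
0.105 [-72.7  19.5]
0.085 [-77.4  20. ]
0.066 [-82.1  20.3]
0.046 [-86.8  20.6]
0.026 [-91.5  20.8]
0.007 [-96.3  20.9]
-0.013 [-101.    20.8]
```

Call:
carry_out --rows "0 0 -0.145 -0.063 0;0 0 -0.145 -0.06 0;0 0 -0.147 -0.057 0;0 0 -0.147 -0.053 0;0 0 -0.15 -0.053 0;0 0 -0.15 -0.047 0;0 0 -0.15 -0.047 0;0 0 -0.153 -0.04 0;0 0 -0.15 -0.04 0;0 0 -0.153 -0.037 0;0 0 -0.155 -0.033 0;0 0 -0.155 -0.03 0"

```text
clock: 11.2
eef_pos: [549.8, 118.7, 268.6]
tcp_rot: [-3.141, 0.0, 1.554]
contact_force: [3.1, -0.5, 3.9]
opening: 0.164
```

Run:
```python
from h import *
crop('scene','s6',250,90,160,220,3)
s=r.sense();print(s['eef_pos'],s['contact_force'],s['opening']*85)
```

```text
[549.34285856 118.68361011 268.64775608] [ 1.61724832 -1.89404029  3.36749777] 14.65277009005536
```

View pics/s6.png

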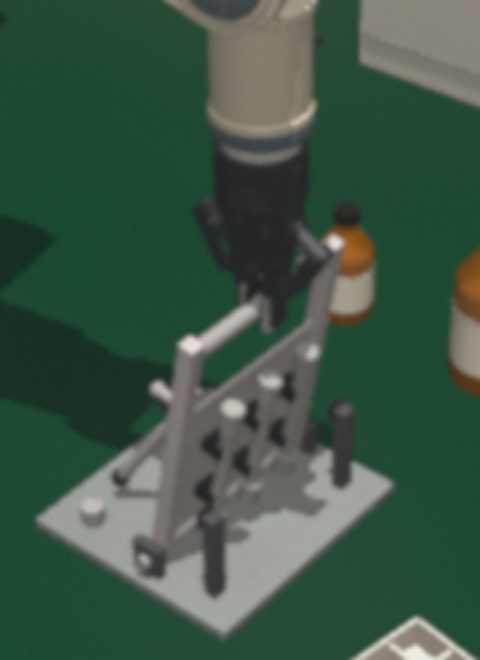

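Call:
carry_out --rows "0 0 -0.155 -0.027 0;0 0 -0.155 -0.025 0;0 0 -0.155 -0.02 0;0 0 -0.155 -0.018 0;0 0 -0.155 -0.015 0;0 0 -0.155 -0.012 0;0 0 -0.155 -0.01 0;0 0 -0.15 -0.007 0;0 0 0 0 0;0 0 0 0 0"

```text
clock: 12.5
eef_pos: [513.2, 119.3, 272.4]
tcp_rot: [-3.141, 0.0, 1.554]
contact_force: [1.8, -1.2, 3.4]
opening: 0.166
```

Run:
```python
from h import *
crop('scene','s7',250,90,160,220,3)
s=r.sense();print(s['eef_pos'],s['contact_force'],s['opening']*85)
for t in (0,.03):print(leg(2.007,126,t),(S.proj(leg(2.007,[126],t))-[250,90])*3)
```

```text
[513.2889293  119.2718003  272.45269373] [ 0.8504778  -1.32269357  2.75943945] 14.098627859476029
[[418.60778897  67.8154825   20.91140955]] [[122.77761158 488.6236279 ]]
[[418.37434049  67.81863424  23.52510763]] [[122.43307689 486.45030057]]
```

View pics/s7.png

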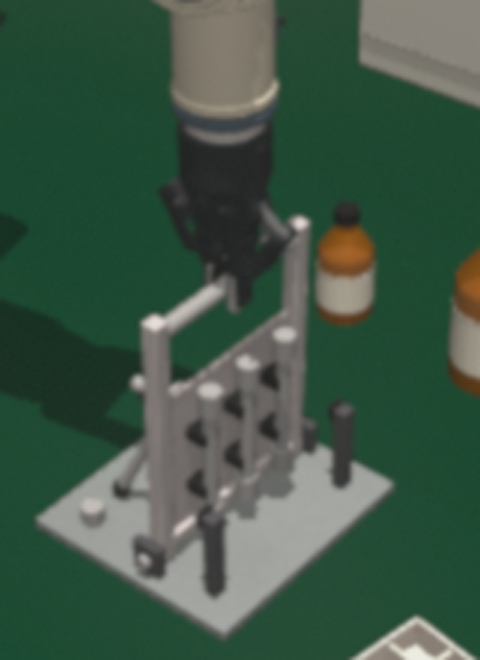

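Call:
carry_out --rows "0 0 -0.08 0 0;0 0 -0.08 0 0;0 0 0 0 0"

```text
clock: 12.92
eef_pos: [508.3, 119.4, 272.7]
tcp_rot: [-3.141, -0.0, 1.554]
contact_force: [1.6, -0.2, 5.0]
opening: 0.172
```

Call:
carry_out --rows "0 0 -0.06 0 0;0 0 0 0 0;0 0 0 0 0"

```text
clock: 13.3
eef_pos: [506.9, 119.4, 272.7]
tcp_rot: [3.141, 0.0, 1.554]
contact_force: [3.0, -1.9, 4.2]
opening: 0.174
```

Call:
carry_out --rows "0 0 -0.05 0 0;0 0 0 0 0;0 0 0 0 0"

```text
clock: 13.68
eef_pos: [505.8, 119.4, 272.7]
tcp_rot: [3.14, -0.0, 1.554]
contact_force: [5.6, -1.0, 3.4]
opening: 0.17
```

Call:
carry_out --rows "0 0 -0.05 0 0;0 0 0 0 0;0 0 0 0 0"

```text
clock: 14.05
eef_pos: [504.9, 119.5, 272.8]
tcp_rot: [3.139, -0.0, 1.554]
contact_force: [8.3, -1.6, 1.3]
opening: 0.169
```

Call:
carry_out --rows "0 0 -0.05 0 0;0 0 0 0 0;0 0 0 0 0"

```text
clock: 14.42
eef_pos: [504.1, 119.5, 273.0]
tcp_rot: [3.138, -0.0, 1.554]
contact_force: [10.8, -2.5, -0.2]
opening: 0.17
```

Run:
```python
from h import *
crop('scene','s8',250,170,110,110,5);crop('top','t8',230,200,110,105,5)
s=r.sense();print(s['eef_pos'],s['contact_force'],s['opening']*85)
print((S.proj(leg(2.007,[20,126],0))-[250,170])*5,(T.proj(leg(2.007,[126],0))-[230,200])*5)
```

```text
[504.11953467 119.47178707 272.93510745] [11.0989299  -1.72234166  0.31636111] 14.464474424120517
[[280.42072615 288.13846969]
 [204.62935264 414.37271317]] [[355.49134309 415.75392129]]
```

View pics/s8.png

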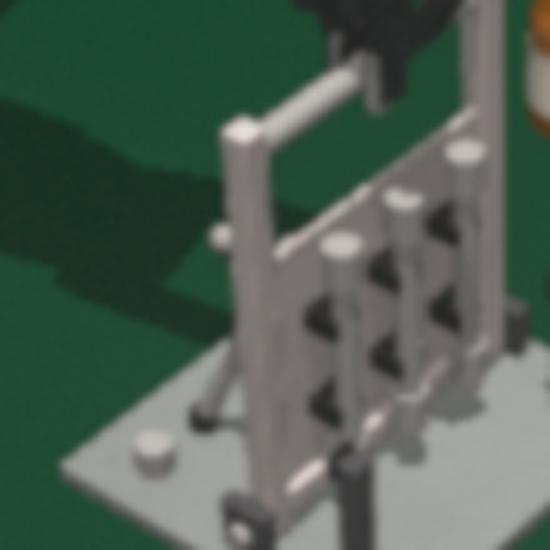

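View pics/t8.png

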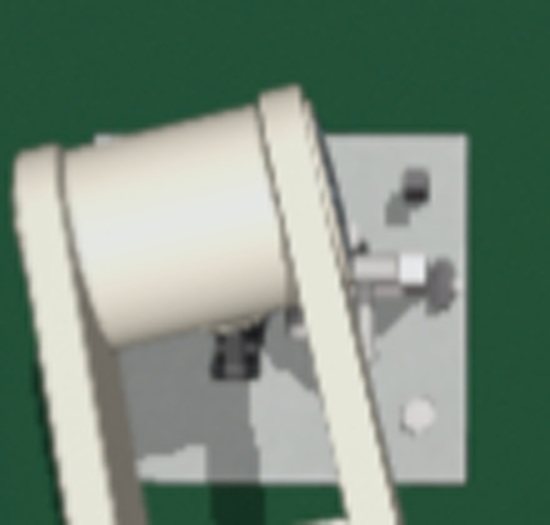

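Call:
carry_out --rows "0 0 0 0 0;0 0 0 0 0;0 0 0 0 0;0 0 0 0 0;0 0 0 0 0;0 0 0 0 0"

```text
clock: 15.28
eef_pos: [504.1, 119.5, 272.9]
tcp_rot: [3.138, -0.0, 1.554]
contact_force: [12.4, -2.3, -0.0]
opening: 0.175
```

Run:
```python
from h import *
f=r.grab_frame('top');g=r.grab_frame('scene');cv2.imwrite('pics/t9.png',f);cv2.imwrite('pics/s9.png',g)
a=cv2.imread('pics/s4_raw.png')
d=cv2.absdiff(cv2.imread('pics/scene0.png'),g).max(2)
for n,(x,y,w,h) in dict(beaker=(95,325,45,50),wrench=(145,385,60,55),jar=(325,330,35,42),tray=(355,295,62,50),amber=(400,160,35,62),small=(357,165,18,28),nut=(273,252,14,14)).items(): print(n,d[y:y+h,x:x+w].mean().round(1),d[y:y+h,x:x+w].max())
print(r.sense()['eef_pos'],r.sense()['contact_force']); r.sign_off()
```

```text
beaker 1.0 4
wrench 1.1 5
jar 0.8 3
tray 0.9 4
amber 1.0 5
small 5.5 108
nut 0.9 8
[504.12913017 119.48478921 272.94421163] [12.15524551 -1.7898821  -0.31907985]
the job is handed in; nothing more can be done
```

I did the job in the order asked and handed it in at about 15.4 s of the 48 s allowed, with the arm still gripping the bar at 40 N.

- **Kickstand:** I pushed the leg down from above with the closed fingertips until it snapped over. In both views the foot then lay within about 1 pixel of where the home position should put it.
- **Raising the rack:** I then gripped the bar and swung the rack up along its arc. Foot contact came at about TCP x 506.7 mm, close to the calculated upright of 506.3 mm. I pulled about 2.6 mm farther.
- **Foot bearing:** The force at the bar rose from about 2 N to 12 N and held steady. The scene view shows the foot on the plate, within about 1 pixel of its predicted spot.
- **Other things on the bench:** Before handing in, I compared the scene camera's first and last pictures. The beaker, wrench, jar, tray, amber bottle and nut showed no change.
- **Small bottle:** The check disagreed here, with differences up to 108 grey levels. I put this down to the rack or foot having partly covered it in the first picture. It stood upright and clear in the later views, and the fingers never came near it.
- **Sideways drift:** The TCP drifted about 1.7 mm along the bar during the lift; the grip stayed firm.

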